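Press the vial stoppers home in the slanted rack

ROBOT

A 6-joint arm with a two-finger parallel gripper is mounted at the origin on the work surface. World frame = base frame: x ahead of the robot, y to its left, z up, the work surface at z = 0. Lengths are in mm, angles in rad, forces in N, time in s.
With the tool pointing down it reaches from about 350 to 975 mm from the base axis. Payload 4.9 kg.
Tool frame: the origin (TCP) lies between the finger pads, 19 mm behind the fingertips; this is the grasp point; z points along the fingers, x is the direction in which the jaws open and shut, and the axes are right-handed (so a half turn about z gives the same grasp; the last joint's range is limited). The gripper opens to 85 mm and grips with 20 to 120 N. Pads are 22 mm wide; open, the fingers measure 114 mm over their backs; the gripper's body (76 mm by 85 mm) begins 54 mm behind the grasp point. The pads swing forward as they close: fully open they stand 13 mm farther back than shut.
Start: joints at [-1.287, 0.053, 1.613, -0, 1.476, -0.119], TCP at [244.99, -574.962, 250.004] pointing down, gripper open.
Joint ranges: [-3.01, 3.01], [-1.01, 2.22], [0.06, 2.58], [-1.02, 4.17], [0.09, 2.62], [-3.14, 3.14]. Speed limits (rad/s): [2.57, 2.57, 3.14, 3.14, 3.14, 3.14].

INTERFACE

Orientations are given as [roll, pitch, yaw] about the fixed x, y, z axes, in that order (R = Rz(yaw) Ry(pitch) Rx(roll)).
In Python, from cell import readout, eyes, order gives the robot as it stands.
- The arm moves only by the tool play_rows, never from a script. Its argument "moves" is a list that holds one entry, the list of rows, each a list of 7 numbers: the shift along the tool's x, y, z in cm, then the turn, a rotation vector about the tool's x, y, z in rad, then the closure, from 0 (fully open) to 1 (shut). A call has 1 to 20 rows; each row shifts and turns the pose as measured when the row begins, along the tool's axes as they then stand; what a row does not reach is not made up. A row lasts 1/10 s, in which the tool goes at most 50 mm and 8.59 degrees, less where a joint would pass 70% of its speed; a pose out of reach is approached as far as the arm can. A call is refused whole if a number of a shift passes 5 or a number of a turn 0.15, either way. A call with a gripper value outside its range is refused whole. The fingers move at their own pace and stop on an object; "squeeze" is the grip in N (left out, the last holds). Time passes only in rows, so rows that do not move let the fingers close. It gives the time, the measured TCP pose, the force and the opening at its end, in the units of the state.
- readout.sense(): the state, without advancing time (a new reading comes with each control period).
- eyes.capture(name): name is "scene" or "top" or "wrist"; returns a dict with "color" (480x640x3 uint8, blue, green, red), "range_z" (480x640 float32, mm along the optical axis (not along the pixel's ray), 0 where there is no reading), "fx", "fy", "cx", "cy" (pixels), "R" (3x3) and "t" (3): a world point X has camera coordinates R X + t; the wrist camera has in their place "tool_from_camera" (4x4, takes a point from camera to tool coordinates, whose origin is the TCP and whose axes are the tool frame's). Camera axes: x right, y down, z forward; pixel columns grow to the right and rows downward; lengths in mm; the calibration is good to about 2 mm. A picture is of the moment at which its call begins: read the wrist's pose just before it.
- order.finish_job(): hands the job in, once; it reports no verdict.
The state is a dict: "time_s": time; "joints": joint angles; "qvel": joint speeds; "joint_torque": joint torques, N m; "eef_pos": TCP position; "tcp_rot": TCP orientation; "wrist_force": force on the tool from outside, world axes, zero at the start; "moment": the same for the moment, N m; "gripper_width": finger opening in mm.
Only numpy, scipy, OpenCV 4.12 (cv2) and the standard library are available. Lean on these libraries where they do the work, as an engineer would, in place of code of your own. Each camera call takes 0.05 s, during which the arm holds its last target.

TASK

Slide the metal shield along the slanted rack, off the row of vial stoppers, fully to its end stop. Then take the pressing shoe by its grip and, with its sole flat on the slanted deck, sweep it along the row from one end to the other in one stroke, without lifting the shoe away part-way, so that all four stoppers go fully home; press gently enough that the sprung deck never bottoms out, and do not press on the stoppers or the deck with the fingers. Finally stand the shoe upright in the middle of its cork pad, let go, and leave the beaker and the bottles standing where they are.

Things in the scene. Friction and masses are not known exactly. Their poses are not given: they have to be found in the camera images.
- rack: White-painted fixed rack, base 170 x 345 mm, about 180 mm high. Origin: centre of the base's underside, on the bench. z up; y along the rack and its row of stoppers; -x is the low side, towards the robot. It carries a deck sloped 30 degrees (normal leans to -x). Fixed rails 12 mm wide run along y, 56 to 68 mm up and down the slope from the row, standing 12 mm above the unpressed deck.
- bed: Sprung aluminium deck, 108 mm (x, up the slope) x 225 mm (y, along the row). Origin: on its top face at the row's middle; unpressed, at (0, -0.047, 0.125) in the rack's frame. z: the face's outward normal, 30 degrees from vertical; y as the rack's. Face from y = -120 to +105 mm. Sinks along -z when pressed, without tilting. Stoppers 1 to 4 at x = 0, y = -54, -18, +18, +54 mm.
- deck (a point): The same point and axes as bed, on the sprung deck's face; its spring: travel along the normal is 0 when unpressed (its start), 18 mm at the end. It starts to sink at about 5 N, then gives 1 mm per 0.9 N: 8 mm at about 12 N. Beyond 16 mm (about 19 N) counts as bottomed out, which must not happen.
- stopper1 (a joint): Travel of the stopper at bed y = -54 mm (end away from where the shield parks). Dark rubber stopper, 28 mm diameter, sliding along the deck's normal: at 0 its flat top stands 9 mm above the deck face, at 0.008 m it is fully home, top 1 mm above the deck. About 3 N moves it; it stays where it is left. Starts 0 to 2 mm in.
- stopper2 (a joint): As stopper1, at bed y = -18 mm.
- stopper3 (a joint): As stopper1, at bed y = +18 mm; under the shield at the start.
- stopper4 (a joint): As stopper1, at bed y = +54 mm; under the shield at the start.
- shield (a joint): Travel of the shield along the rack's +y. At 0 to 0.020 m (start) it covers stopper3 and stopper4; at 0.135 m it is against its end stop, clear of the deck. About 2 N moves it; it stays where it is left.
- shield_grip (a point): Centre of the top of the shield's grip, at bed (0, 0.040 + q, 0.058) for shield joint value q, deck unpressed; axes as the bed's. Shield: steel plate 136 mm (up the slope) x 70 mm (y) x 4 mm, parallel to the deck, its top 18 mm above it. The grip block, 24 mm (y) x 36 mm (x) x 40 mm high, stands on its middle along the normal.
- shoe: Loose pressing shoe, about 300 g: white ski-shaped sole 116 mm long (x), 46 mm wide (y); underside flat over the middle 60 mm, both ends ramped up 14 mm over 28 mm; grey grip block 44 mm (x) x 34 mm (y) from z = 18 to 68 mm on its middle. Same end for end. Origin: centre of the flat underside; z up through the grip. Starts upright on the cork pad.
- shoe_grip (a point): Point inside the shoe's grip block, 48 mm above its underside on its axis: a good TCP position for gripping it from above.
- pad: Fixed cork rest pad, 90 x 160 x 6 mm, on the bench between robot and rack. Origin: centre of its underside; its top is at z = 6 mm; its y axis is the long one (160 mm). The shoe starts on it, within 10 mm of the middle, lengthwise to within about 15 degrees.
- beaker: Loose glass beaker, 66 mm diameter, 85 mm high; bystander. Origin: centre of its underside.
- brown_bottle: Loose brown glass bottle, 66 mm diameter, 150 mm high; bystander. Origin: centre of its underside.
- wash_bottle: Loose white plastic bottle, 64 mm diameter, 160 mm high; bystander. Origin: centre of its underside.

How it is judged:
By the outcome, as a careful person would: the job done as asked, in the order asked, and still so for the second after the job is handed in, with the robot touching nothing.
It also fails if it takes over 64 s, if anything falls off the work surface, if the arm or the gripper's body presses on something with over 40 N, if the wrist force passes 120 N, or if a joint passes its speed limit or range.

## Working session

There is one attempt and no reset: what is moved stays moved. The work goes in short steps, Python scripts to look and compute and a tool call to move; the robot and the scene stay as the last step left them, time stands still between calls to the robot, and variables do not carry over. Pictures are saved under pics/ and viewed, and the job is handed in when it is done.

Besides the shell and the picture viewer there is one more tool, called after "Call:" by a JSON object that holds its "name" and its "arguments", one argument or row to a line. play_rows: Moves the arm, as the interface text tells. Its arguments: {"type":"object","properties":{"moves":{"type":"array","items":{"type":"array","items":{"type":"array","items":{"type":"number"}}}},"squeeze":{"type":"number"}},"required":["moves"]}

```bash
ls; mkdir -p pics
cat > h.py <<'E'
import numpy as np, cv2
from cell import readout, eyes, order
E
python3 - <<'E'
from h import *
print(readout.sense())
for n in("scene","top"):
    c=eyes.capture(n); cv2.imwrite(f"pics/{n}0.png",c["color"]); np.savez(f"{n}0.npz",**{k:v for k,v in c.items()})
    print(c["fx"],c["cx"],c["cy"],c["R"],c["t"])
E
```

```text
pics
{'time_s': 0.0, 'joints': array([-1.28700972e+00,  5.33685920e-02,  1.61432894e+00, -1.59694929e-05,
        1.47600935e+00, -1.19028478e-01]), 'qvel': array([-1.72062354e-03, -1.14702668e-03, -1.24669072e-03, -4.81389803e-05,
       -2.37206721e-04, -3.49426676e-04]), 'joint_torque': array([-1.88830505e-03, -3.93682981e+01, -3.70181465e+01, -3.01533046e-04,
        6.99072421e-03,  4.01683764e-06]), 'eef_pos': array([ 244.81644374, -574.40208067,  248.73484464]), 'tcp_rot': array([-3.14135738e+00,  2.10115323e-03, -1.16797947e+00]), 'wrist_force': array([-0.09447515,  0.30318169,  0.14817063]), 'moment': array([-0.00877556,  0.01188787,  0.03424183]), 'gripper_width': 85.4365418991376}
435.7658643401861 313.3820072773941 235.2118324798873 [[-0.07199893  0.99740172  0.00244403]
 [ 0.55526514  0.04211795 -0.83060622]
 [-0.82855101 -0.05844567 -0.55685485]] [  32.823694   -186.50148136 1571.80600926]
609.7932133209111 315.0928273807179 239.89503399714033 [[-0.00109162 -0.99995546 -0.00937461]
 [-0.99636744  0.00188586 -0.08513735]
 [ 0.08515123  0.00924762 -0.99632512]] [   6.44506214  580.62720765 1464.11525827]
```

View pics/scene0.png

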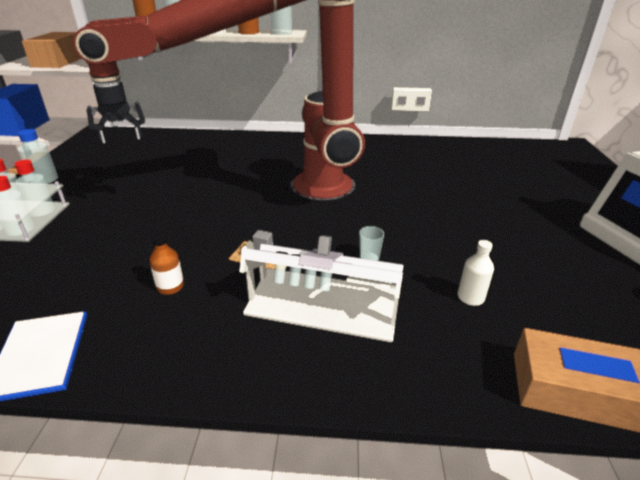

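View pics/top0.png

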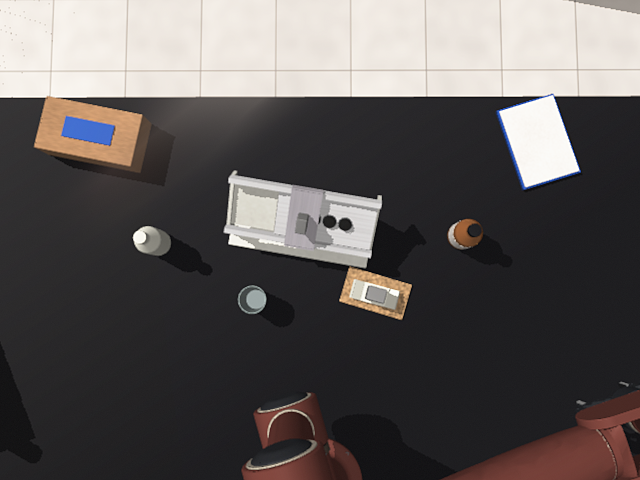

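The top view shows the rack around pixel (305,220), the shield's grip at (305,225), two stoppers at (329,221) and (345,224), the shoe on its cork pad at (377,295), the beaker at (252,299) and bottles at (152,240) and (465,234). Next I'll get depth-based coordinates.

```bash
cat >> h.py <<'E'
def cloud(c):
    z=c["range_z"].astype(float); v,u=np.mgrid[0:480,0:640]
    P=np.stack([(u-c["cx"])/c["fx"]*z,(v-c["cy"])/c["fy"]*z,z],-1)
    W=(P-c["t"])@c["R"]; W[z==0]=np.nan
    return W
def load(n): return dict(np.load(n))
E
python3 - <<'E'
from h import *
c=load("top0.npz"); W=cloud(c)
np.set_printoptions(precision=1,suppress=True,linewidth=160)
im=c["color"]
crop=im[160:330,215:425]; cv2.imwrite("pics/crop.png",cv2.resize(crop,None,fx=3.8,fy=3.5,interpolation=cv2.INTER_CUBIC))
Z=W[...,2]
print("table", np.nanmedian(Z[350:380,500:560]))
# heights
for nm,(u,v) in dict(st2=(329,221),st1=(345,224),grip=(302,224),shield=(306,200),shield2=(298,240),shoe=(377,295),sole=(360,290),sole2=(393,299),pad=(348,297),beaker=(252,299),wash=(143,238),brown=(473,230)).items():
    print(nm,W[v,u])
# pad: orange-ish fixed z 3..10
m=(Z>3)&(Z<9); m[:, :335]=0; m[:,420:]=0; m[:262]=0; m[325:]=0
p=W[m]; print(m.sum(), cv2.minAreaRect(p[:,:2].astype(np.float32)))
m=(Z>60)&(Z<90); m[:, :335]=0; m[:,420:]=0; m[:262]=0; m[325:]=0
p=W[m]; print("shoe grip",m.sum(), cv2.minAreaRect(p[:,:2].astype(np.float32)),np.median(p,0))
m=(Z>13)&(Z<90); m[:, :345]=0; m[:,415:]=0; m[:275]=0; m[325:]=0
p=W[m]; print("shoe",m.sum(), cv2.minAreaRect(p[:,:2].astype(np.float32)))
for n,a,b,cc,d,zl in(("beaker",235,270,283,318,40),("wash",130,175,222,260,60),("brown",445,487,215,252,60)):
    s=W[cc:d,a:b].reshape(-1,3); s=s[s[:,2]>zl]; print(n,s.min(0),s.max(0))
E
```

```text
table 0.1265415088109233
st2 [614.1 -27.  134.9]
st1 [606.9 -63.1 137.5]
grip [602.9  32.9 175.7]
shield [657.3  24.3 167.5]
shield2 [573.   44.1 112. ]
shoe [ 446.7 -139.6   74.3]
sole [ 458.6 -103.3   22.2]
sole2 [ 436.7 -183.7   16.1]
pad [441.6 -74.7   7.4]
beaker [437.  160.4   9.4]
wash [573.9 386.9 161.4]
brown [ 591.7 -348.9  147.4]
1562 ((451.5596923828125, -146.52870178222656), (207.3905487060547, 151.80079650878906), 89.9312973022461)
shoe grip 274 ((449.95550537109375, -138.57989501953125), (44.28896713256836, 33.860931396484375), 74.06401062011719) [ 449.1 -137.5   74.1]
shoe 914 ((450.65899658203125, -140.3554229736328), (147.59857177734375, 75.68273162841797), 81.84783935546875)
beaker [407.6 118.9  40.4] [470.4 183.2  92.2]
wash [545.7 362.5  60.2] [607.7 424.8 166.9]
brown [ 559.8 -383.1   60.1] [ 626.3 -319.6  157.6]
```

View pics/crop.png

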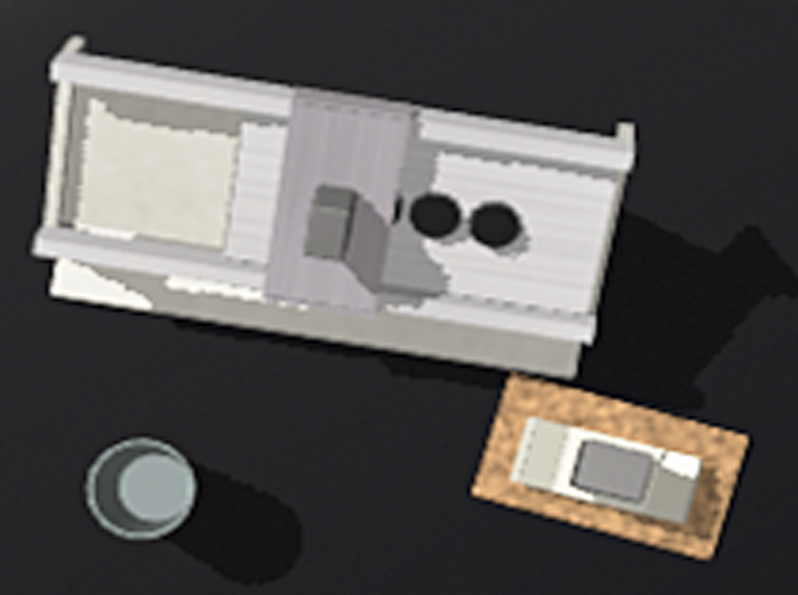

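```bash
cat > fit.py <<'E'
from h import *
from scipy.optimize import least_squares
np.set_printoptions(precision=2,suppress=True,linewidth=160)
c=load("top0.npz"); W=cloud(c); im=c["color"].astype(int); Z=W[...,2]
R30=np.array([[np.cos(np.pi/6),0,-.5],[0,1,0],[.5,0,np.cos(np.pi/6)]]) # cols bed axes in rack: x up slope, z leaning -x
a=np.pi/6
R30=np.array([[np.cos(a),0,-np.sin(a)],[0,1,0],[np.sin(a),0,np.cos(a)]])
def Rz(y): return np.array([[np.cos(y),-np.sin(y),0],[np.sin(y),np.cos(y),0],[0,0,1]])
# deck-plane fit: region right of shield
reg=np.zeros(Z.shape,bool); reg[200:240,318:372]=1
P=W[reg]; P=P[np.isfinite(P).all(1)]
best=0
rng=np.random.default_rng(0)
for _ in range(2000):
    q=P[rng.choice(len(P),3,False)]; n=np.cross(q[1]-q[0],q[2]-q[0]); 
    if np.linalg.norm(n)<100: continue
    n/=np.linalg.norm(n); n*=np.sign(n[2]); d=abs((P-q[0])@n)<1.5
    if d.sum()>best: best=d.sum(); bi=d
Q=P[bi]; m=Q.mean(0); n=np.linalg.svd(Q-m)[2][2]; n*=np.sign(n[2])
print("deck",best,len(P),n,"tilt",np.degrees(np.arccos(n[2])),"yaw",np.degrees(np.arctan2(-n[1],-n[0])),m)
# stoppers dark blobs
g=(im.max(2)<45)
for k,(u,v) in dict(s2=(329,221),s1=(345,224)).items():
    mm=np.zeros(Z.shape,bool); mm[v-8:v+9,u-8:u+9]=1; mm&=g&(Z>100)
    vv,uu=np.nonzero(mm); print(k,len(vv),uu.mean(),vv.mean(),W[mm].mean(0), np.median(W[mm],0))
# pad by color
b=im; pm=(b[...,2]-b[...,0]>35)&(b[...,2]>80); pm[:262]=0;pm[325:]=0;pm[:,:335]=0;pm[:,420:]=0
# intersect at z=6
def ray(u,v,z):
    d=np.array([(u-c["cx"])/c["fx"],(v-c["cy"])/c["fy"],1])@c["R"]; o=-c["t"]@c["R"]; return o+d*(z-o[2])/d[2]
vv,uu=np.nonzero(pm)
pp=np.array([ray(u,v,6)[:2] for u,v in zip(uu,vv)],np.float32)
print("pad",cv2.minAreaRect(pp))
E
python3 fit.py
```

```text
deck 707 2151 [-0.48  0.08  0.87] tilt 29.324081464127577 yaw -9.104637510795824 [615.25 -63.57 128.12]
s2 115 328.97391304347826 221.27826086956523 [613.84 -26.98 131.9 ] [614.19 -27.03 131.43]
s1 110 344.8545454545455 224.13636363636363 [607.1  -62.95 133.1 ] [606.9  -63.28 133.14]
pad ((452.3166198730469, -141.1967315673828), (161.13746643066406, 91.50640106201172), 73.30253601074219)
```

```bash
cat > fit2.py <<'E'
from fit import *
M=np.zeros(Z.shape,bool); M[165:270,222:390]=1; M&=np.isfinite(Z)&(Z>85)&(Z<230)
P=W[M]
def sd(p,lo,hi):
    ce=(np.array(lo)+hi)/2; h=(np.array(hi)-lo)/2
    q=abs(p-ce)-h; return np.linalg.norm(np.maximum(q,0),axis=1)+np.minimum(q.max(1),0)
def f(t,full=False):
    x,y,yaw,q,dz=t
    r=(P-[x,y,dz])@Rz(yaw); b=(r-[0,-47,125])@R30
    L=[sd(b,[-54,-120,-6],[54,105,0]),sd(b,[56,-125.5,0],[68,219.5,12]),sd(b,[-68,-125.5,0],[-56,219.5,12]),
       sd(b,[-68,5+q,14],[68,75+q,18]),sd(b,[-18,28+q,18],[18,52+q,58])]
    for yy in(-54,-18): 
        e=np.maximum(np.hypot(b[:,0],b[:,1]-yy)-14,0); L.append(np.hypot(e,np.maximum(abs(b[:,2]-4)-4,0)))
    d=np.abs(np.array(L)).min(0); return d
best=None
for q0 in(0,10,20):
    s=least_squares(f,[614,-8,-.18,q0,0],loss='soft_l1',f_scale=1.5,x_scale=[5,5,.05,5,3])
    if best is None or s.cost<best.cost: best=s
    print(s.x,np.degrees(s.x[2]),s.cost,np.median(f(s.x)))
x,y,yaw,q,dz=best.x
RB=Rz(yaw)@R30; o=np.array([x,y,0])+Rz(yaw)@[0,-47,125]
print("bed origin",o); 
for yy in(-54,-18): print(o+RB@[0,yy,7.5])
print("grip",o+RB@[0,40+q,58])
for n,s in(("s1",(606.98,-63,133.1)),("s2",(614,-27,132))): print(n,(np.array(s)-o)@RB)
gm=np.zeros(Z.shape,bool); gm[205:245,285:325]=1
b=(W-o)@RB; g=gm&(b[...,2]>54)&(b[...,2]<62); print("gripbed",g.sum(),b[g].min(0),b[g].max(0),b[g].mean(0))
sh=(abs(b[...,2]-18)<2)&gm; 
pl=M&(abs(b[...,2]-16.5)<3.5)&(abs(b[...,0])<70)&(b[...,1]>-10)&(b[...,1]<110); print(np.percentile(b[pl],[2,98],axis=0))
np.savez("bed.npz",o=o,RB=RB,q=q,yaw=yaw)
E
python3 fit2.py
```

```text
deck 707 2151 [-0.48  0.08  0.87] tilt 29.324081464127577 yaw -9.104637510795824 [615.25 -63.57 128.12]
s2 115 328.97391304347826 221.27826086956523 [613.84 -26.98 131.9 ] [614.19 -27.03 131.43]
s1 110 344.8545454545455 224.13636363636363 [607.1  -62.95 133.1 ] [606.9  -63.28 133.14]
pad ((452.3166198730469, -141.1967315673828), (161.13746643066406, 91.50640106201172), 73.30253601074219)
[634.12  50.18  -0.23 -14.4    1.36] -13.26115777113769 91069.83659419973 2.569549606661269
[634.11  50.14  -0.23 -14.36   1.36] -13.262592856111725 91069.828038106 2.5664605302738313
[634.11  50.14  -0.23 -14.36   1.36] -13.26255380265012 91069.82801784479 2.5663697152219083
bed origin [623.33   4.39 125.  ]
[607.29 -47.31 131.5 ]
[615.55 -12.27 131.5 ]
grip [600.98  36.   175.23]
s1 [  3.66 -69.35   7.24]
s2 [  1.87 -32.7    7.  ]
gripbed 131 [-19.99  12.31  54.14] [17.37 36.24 61.9 ] [-1.16 24.51 58.82]
[[-68.06  -7.88  13.35]
 [ 67.95 104.41  19.89]]
```

```bash
sed -i 's/\[614,-8,-.18,q0,0\],/[628,36,-.17,q0,0],/; s/f_scale=1.5/f_scale=.5/; s/loss=.soft_l1./loss="arctan"/; s/(Z>85)/(Z>95)/' fit2.py; python3 fit2.py | tail -n +5
```

```text
[627.09  35.3   -0.17   2.18   1.35] -10.004210776463967 1261.8383864205975 1.697613919557908
[627.09  35.3   -0.17   2.3    1.35] -10.002592589578041 1261.8651775061778 1.7000937876591786
[627.12  35.3   -0.17  19.62   1.34] -10.021296798253777 1291.07498848822 1.9147877208765078
bed origin [618.93 -10.99 125.  ]
[605.85 -63.51 131.5 ]
[612.11 -28.06 131.5 ]
grip [597.69  35.59 175.23]
s1 [  1.69 -53.3    8.38]
s2 [  1.71 -16.63   7.1 ]
gripbed 152 [-17.34  30.35  54.  ] [19.82 54.09 61.81] [ 2.01 42.09 58.09]
[[-66.88   5.12  13.36]
 [ 67.75  91.04  19.88]]
```

```bash
cat >> h.py <<'E'
from scipy.spatial.transform import Rotation as Ro
np.set_printoptions(precision=3,suppress=True,linewidth=160)
B=np.load("bed.npz") if __import__("os").path.exists("bed.npz") else None
def bed2w(p): return B["o"]+B["RB"]@np.array(p,float)
def w2bed(p): return (np.array(p)-B["o"])@B["RB"]
def toolR(flip=False):
    z=-B["RB"][:,2]; x=-B["RB"][:,1]; y=np.cross(z,x); return np.c_[x,y,z]
def downR(yaw): # tool x at angle yaw
    x=np.array([np.cos(yaw),np.sin(yaw),0]); z=np.array([0,0,-1.]); return np.c_[x,np.cross(z,x),z]
def pose():
    s=readout.sense(); return s["eef_pos"],Ro.from_euler("xyz",s["tcp_rot"]).as_matrix(),s
def goto(pw,Rt):
    p,R,s=pose(); 
    print("t",s["time_s"],"pos",p,"rot",s["tcp_rot"],"F",s["wrist_force"],"w",s["gripper_width"])
    print("rotvec tool",Ro.from_matrix(R.T@Rt).as_rotvec(),"shift in current tool cm",R.T@(pw-p)/10,"in target tool cm",Rt.T@(pw-p)/10)
E
python3 - <<'E'
from h import *
c=load("top0.npz"); W=cloud(c); b=(W-B["o"])@B["RB"]
def show(n,m): print(n,m.sum(),np.round(np.percentile(b[m],[2,50,98],axis=0),1).tolist())
M=np.zeros(W.shape[:2],bool); M[165:285,222:390]=1
for lo,hi in((-135,-118),(200,235)):
  mm=M&(b[...,1]>lo)&(b[...,1]<hi)&(b[...,2]>-40); 
  H,xe,ye=np.histogram2d(b[mm][:,0],b[mm][:,2],bins=[np.arange(-80,90,10),np.arange(-40,50,6)]); print(lo,ye); print(np.c_[xe[:-1],H].astype(int))
print(B["yaw"],Ro.from_matrix(toolR()).as_euler("xyz"),toolR())
goto(bed2w([0,42,140]),toolR())
E
```

```text
-135 [-40 -34 -28 -22 -16 -10  -4   2   8  14  20  26  32  38  44]
[[-80   0   0   0   0   0   0   0   0   0   0   0   0   0   0]
 [-70   0   0   0   0   0   0   0   2   6   0   0   0   0   0]
 [-60   0   0   0   0   3   4   4   4   4   2   1   0   0   0]
 [-50   0   0   0   0   4   4   1   0   0   0   0   0   0   0]
 [-40   0   0   0   0   2   4   2   1   0   0   0   0   0   0]
 [-30   0   0   0   0   4   5   1   0   0   0   0   0   0   0]
 [-20   0   0   0   0   5   2   3   1   0   0   0   0   0   0]
 [-10   0   0   0   0   5   4   2   0   0   0   0   0   0   0]
 [  0   0   0   0   1   3   2   1   1   0   0   0   0   0   0]
 [ 10   0   0   0   0   4   4   2   0   0   0   0   0   0   0]
 [ 20   0   0   0   1   3   5   2   0   0   0   0   0   0   0]
 [ 30   0   0   0   1   4   3   3   0   0   0   0   0   0   0]
 [ 40   0   0   0   1   3   3   1   2   0   0   0   0   0   0]
 [ 50   0   0   0   0   0   0   0   1   4   0   0   0   0   0]
 [ 60   3   1   3   3   5   3   1   4   8   1   0   0   0   0]
 [ 70   0   0   0   0   0   0   0   0   0   0   0   0   0   0]]
200 [-40 -34 -28 -22 -16
[... 704 characters left out ...]
0   0   0   0   0   0   0   0]
 [ 30   0   0   2  19  10  11   0   0   0   0   0   0   0   0]
 [ 40   0   0   0   7   5   6   0   0   0   0   0   0   0   0]
 [ 50   0   0   0   0   0   0   0   1  10   3   0   0   0   0]
 [ 60   6   4   5   4   5   5  10   9  31   6   0   0   0   0]
 [ 70   0   0   1   0   0   0   0   0   0   0   0   0   0   0]]
-0.17460641711279468 [-2.618  0.    -1.745] [[-0.174 -0.853  0.492]
 [-0.985  0.15  -0.087]
 [-0.    -0.5   -0.866]]
t 0.1 pos [ 244.826 -574.466  248.888] rot [-3.141  0.002 -1.168] F [ 0.598 -0.962  0.153] w 85.0458402511936
rotvec tool [0.509 0.153 0.563] shift in current tool cm [-44.516 -52.929   0.359] in target tool cm [-66.19  -17.234  10.255]
```

Call:
{"name": "play_rows", "arguments": {
  "moves": [
    [[0,0,0,0.085,0.026,0.094,0],[0,0,0,0.085,0.026,0.094,0],[0,0,0,0.085,0.026,0.094,0],[0,0,0,0.085,0.026,0.094,0],[0,0,0,0.085,0.026,0.094,0],[0,0,0,0.085,0.026,0.094,0],[-4,-1,0.6,0,0,0,0],[-4,-1,0.6,0,0,0,0],[-4,-1,0.6,0,0,0,0],[-4,-1,0.6,0,0,0,0],[-4,-1,0.6,0,0,0,0],[-4,-1,0.6,0,0,0,0],[-4,-1,0.6,0,0,0,0],[-4,-1,0.6,0,0,0,0]]
  ]
}}

```text
time_s: 1.5
eef_pos: [400.7, -270.8, 243.3]
tcp_rot: [-2.602, 0.018, -1.783]
wrist_force: [0.7, -0.1, 0.2]
gripper_width: 85.0
```

```bash
python3 -c "
from h import *
goto(bed2w([0,42,140]),toolR())"
```

```text
t 1.5 pos [ 400.743 -270.79   243.293] rot [-2.602  0.018 -1.783] F [ 0.714 -0.146  0.161] w 85.01584997648408
rotvec tool [-0.016 -0.004 -0.041] shift in current tool cm [-33.926  -7.312   4.739] in target tool cm [-33.576  -8.785   4.731]
```

Call:
{"name": "play_rows", "arguments": {
  "moves": [
    [[-4,-1,0.55,-0.008,-0.002,-0.02,0],[-4,-1,0.55,-0.008,-0.002,-0.02,0],[-4,-1,0.55,0,0,0,0],[-4,-1,0.55,0,0,0,0],[-4,-1,0.55,0,0,0,0],[-4,-1,0.55,0,0,0,0],[-4,-1,0.55,0,0,0,0],[-4,-1,0.55,0,0,0,0],[0,0,0,0,0,0,0]]
  ]
}}

```text
time_s: 2.4
eef_pos: [550.5, 46.5, 243.9]
tcp_rot: [-2.617, -0.0, -1.739]
wrist_force: [0.8, -1.1, -0.2]
gripper_width: 85.4
```

```bash
python3 -c "
from h import *
goto(bed2w([0,42,140]),toolR())
p,R,s=pose(); c=eyes.capture('wrist'); cv2.imwrite('pics/w1.png',c['color']); np.savez('w1.npz',p=p,Rt=R,**c); print(c['tool_from_camera'],c['fx'])"
```

```text
t 2.4 pos [550.534  46.517 243.889] rot [-2.617 -0.    -1.739] F [ 0.841 -1.09  -0.218] w 85.35308171034804
rotvec tool [-0.001  0.003  0.006] shift in current tool cm [ 0.28  -0.752  0.163] in target tool cm [ 0.275 -0.754  0.163]
[[   1.      -0.001    0.001    0.529]
 [   0.       0.96     0.279  -70.822]
 [  -0.002   -0.279    0.96  -123.584]
 [   0.       0.       0.       1.   ]] 394.16046246567896
```

View pics/w1.png

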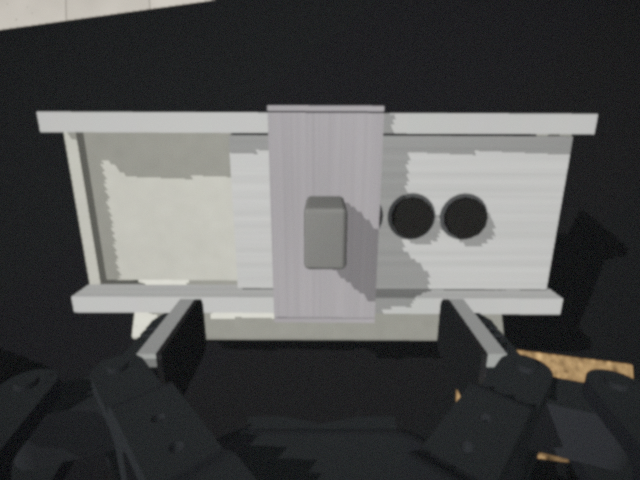

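The wrist view shows the shield's grip top around (325,240), stoppers at (411,216) and (464,216), and the rails level with the image, so the yaw matches. I'll refine the bed pose from this depth image.

```bash
cat > fit3.py <<'E'
from h import *
import sys
from scipy.optimize import least_squares
c=load("w1.npz"); z=c["range_z"].astype(float); v,u=np.mgrid[0:480,0:640]
P=np.stack([(u-c["cx"])/c["fx"]*z,(v-c["cy"])/c["fy"]*z,z],-1)
T=c["tool_from_camera"]; Wt=P@T[:3,:3].T+T[:3,3]; W=Wt@c["Rt"].T+c["p"]
o0,RB0=B["o"],B["RB"]
b0=(W-o0)@RB0
def sd(p,lo,hi):
    ce=(np.array(lo)+hi)/2; h=(np.array(hi)-lo)/2
    q=abs(p-ce)-h; return np.linalg.norm(np.maximum(q,0),axis=1)+np.minimum(q.max(1),0)
M=(z>0)&(abs(b0[...,0])<75)&(b0[...,1]>-125)&(b0[...,1]<130)&(b0[...,2]>-4)&(b0[...,2]<66)&(v<330)
print(M.sum())
P=W[M]
def f(t):
    b=((P-o0)-t[:3])@(RB0@Ro.from_rotvec(t[3:6]).as_matrix()); q=t[6]
    L=[sd(b,[-54,-120,-6],[54,105,0]),sd(b,[56,-130,0],[68,230,12]),sd(b,[-68,-130,0],[-56,230,12]),
       sd(b,[-68,5+q,14],[68,75+q,18]),sd(b,[-18,28+q,18],[18,52+q,58])]
    for yy in(-54,-18):
        e=np.maximum(np.hypot(b[:,0],b[:,1]-yy)-14,0); L.append(np.hypot(e,np.maximum(abs(b[:,2]-4)-4,0)))
    return np.abs(np.array(L)).min(0)
s=least_squares(f,[0,0,0,0,0,0,2],loss="arctan",f_scale=.7,x_scale=[3,3,3,.02,.02,.02,5])
print(s.x,np.median(f(s.x)))
t=s.x; RB=RB0@Ro.from_rotvec(t[3:6]).as_matrix(); o=o0+t[:3]
print("o",o,"euler",Ro.from_matrix(RB).as_euler("xyz",degrees=True))
b=(W-o)@RB
im=c["color"]; dk=(im.max(2)<50)&(abs(b[...,0])<20)
for n,a,bb in(("s2",380,440),("s1",441,495)):
    m=dk&(u>a)&(u<bb)&(v>190)&(v<245); 
    n2,lab,st,ce=cv2.connectedComponentsWithStats(m.astype(np.uint8)); k=1+st[1:,4].argmax(); mm=lab==k
    print(n,st[k],ce[k],np.median(b[mm],0))
g=(b[...,2]>54)&(b[...,2]<62)&(v<300)&(u>280)&(u<370); print("grip",np.percentile(b[g],[1,50,99],axis=0))
d=(abs(b[...,0])<45)&(b[...,1]<-75)&(b[...,1]>-115)&(v<300); print("deck z",np.percentile(b[d][:,2],[10,50,90]))
np.savez("bed2.npz",o=o,RB=RB,q=t[6],yaw=0)
E
python3 fit3.py
```

```text
68205
[-0.333  0.582 -0.261 -0.001 -0.     0.002  1.347] 0.4330258195837948
o [618.594 -10.403 124.739] euler [ -0.103 -30.008  -9.883]
s2 [ 391  198   42   39 1273] [411.479 216.987] [  1.473 -16.774   7.371]
s1 [ 444  198   42   40 1274] [464.756 217.32 ] [  1.627 -52.232   8.594]
grip [[-16.699  29.83   54.756]
 [  1.513  41.609  57.757]
 [ 17.972  53.264  59.324]]
deck z [-0.882 -0.034  0.802]
```

```bash
cp bed2.npz bed.npz; python3 -c "
from h import *
print(w2bed(pose()[0]))
goto(bed2w([0.8,41.6,100]),toolR())
goto(bed2w([0.8,41.6,44]),toolR())"
```

```text
[ -7.405  42.377 141.572]
t 2.45 pos [549.877  44.841 243.564] rot [-2.617 -0.001 -1.74 ] F [-0.828 -0.042  0.246] w 85.49280802608652
rotvec tool [-0.     0.002  0.003] shift in current tool cm [ 0.091 -0.819  4.157] in target tool cm [ 0.078 -0.821  4.157]
t 2.45 pos [549.877  44.841 243.564] rot [-2.617 -0.001 -1.74 ] F [-0.828 -0.042  0.246] w 85.49280802608652
rotvec tool [-0.     0.002  0.003] shift in current tool cm [ 0.105 -0.817  9.757] in target tool cm [ 0.078 -0.821  9.757]
```

Call:
{"name": "play_rows", "arguments": {
  "moves": [
    [[0.1,-0.8,2,0,0,0,0],[0,0,2,0,0,0,0],[0,0,2,0,0,0,0],[0,0,2,0,0,0,0],[0,0,1,0,0,0,0],[0,0,0.5,0,0,0,0],[0,0,0,0,0,0,0]]
  ]
}}

```text
time_s: 3.15
eef_pos: [602.6, 27.9, 162.0]
tcp_rot: [-2.619, -0.003, -1.747]
wrist_force: [-0.6, 0.5, 0.3]
gripper_width: 85.3
```

```bash
python3 -c "
from h import *
print(w2bed(pose()[0]))
goto(bed2w([0.8,41.6,44]),toolR())"
```

```text
[-0.638 34.878 43.5  ]
t 3.15 pos [602.647  27.858 162.035] rot [-2.619 -0.003 -1.747] F [-0.568  0.479  0.313] w 85.2571225759336
rotvec tool [ 0.001 -0.003 -0.002] shift in current tool cm [-0.672 -0.143 -0.052] in target tool cm [-0.672 -0.144 -0.05 ]
```

Call:
{"name": "play_rows", "arguments": {
  "moves": [
    [[-0.65,-0.1,0,0,0,0,0],[0,0,0,0,0,0,0.5],[0,0,0,0,0,0,0.8],[0,0,0,0,0,0,1],[0,0,0,0,0,0,1],[0,0,0,0,0,0,1],[0,0,0,0,0,0,1]]
  ],
  "squeeze": 30
}}

```text
time_s: 3.85
eef_pos: [605.6, 34.8, 166.8]
tcp_rot: [-2.613, -0.002, -1.747]
wrist_force: [0.3, -0.2, -1.4]
gripper_width: 23.9
```

```bash
python3 -c "
from h import *
print(w2bed(pose()[0]))
goto(bed2w([0.8,41.6,44]),toolR())"
```

```text
[ 3.299 42.206 46.799]
t 3.85 pos [605.646  34.78  166.849] rot [-2.613 -0.002 -1.747] F [ 0.316 -0.207 -1.428] w 23.873966319138685
rotvec tool [-0.005 -0.002 -0.002] shift in current tool cm [0.06  0.251 0.279] in target tool cm [0.061 0.25  0.28 ]
```

Call:
{"name": "play_rows", "arguments": {
  "moves": [
    [[-2,0,0,0,0,0,1],[-2,0,0,0,0,0,1],[-2,0,0,0,0,0,1],[-2,0,0,0,0,0,1],[0,0,0,0,0,0,1]]
  ]
}}

```text
time_s: 4.35
eef_pos: [619.5, 114.3, 166.9]
tcp_rot: [-2.614, -0.005, -1.748]
wrist_force: [1.9, 2.3, -1.4]
gripper_width: 23.3
```

```bash
python3 -c "
from h import *
print(w2bed(pose()[0]))
goto(bed2w([0.8,175,44]),toolR())"
```

```text
[  3.304 122.939  46.992]
t 4.35 pos [619.482 114.318 166.893] rot [-2.614 -0.005 -1.748] F [ 1.858  2.336 -1.437] w 23.291999727780738
rotvec tool [-0.004 -0.005 -0.002] shift in current tool cm [-5.207  0.262  0.274] in target tool cm [-5.206  0.25   0.299]
```

Call:
{"name": "play_rows", "arguments": {
  "moves": [
    [[-2,0,0,0,0,0,1],[-2,0,0,0,0,0,1],[-0.5,0,0,0,0,0,1],[-0.4,0,0,0,0,0,1],[-0.3,0,0,0,0,0,1],[-0.3,0,0,0,0,0,1]]
  ]
}}

```text
time_s: 4.95
eef_pos: [628.5, 166.0, 166.9]
tcp_rot: [-2.616, -0.007, -1.751]
wrist_force: [-4.2, -1.8, 2.8]
gripper_width: 23.5
```

```bash
python3 -c "
from h import *
print(w2bed(pose()[0]))
goto(bed2w([0.8,175,44]),toolR())"
```

```text
[  3.324 175.412  47.062]
t 4.95 pos [628.517 166.008 166.883] rot [-2.616 -0.007 -1.751] F [-4.218 -1.843  2.785] w 23.4851099989156
rotvec tool [-0.001 -0.008 -0.003] shift in current tool cm [0.04  0.253 0.306] in target tool cm [0.041 0.252 0.306]
```

Call:
{"name": "play_rows", "arguments": {
  "moves": [
    [[-0.3,0,0,0,0,0,1],[-0.3,0,0,0,0,0,1],[-0.4,0,0,0,0,0,1]]
  ]
}}

```text
time_s: 5.25
eef_pos: [628.7, 166.7, 166.7]
tcp_rot: [-2.622, -0.026, -1.76]
wrist_force: [-9.3, -18.6, 6.0]
gripper_width: 23.3
```

```bash
python3 -c "
from h import *
print(w2bed(pose()[0]))
goto(bed2w([0.8,175,44]),toolR())"
```

```text
[  3.276 176.149  46.897]
t 5.25 pos [628.685 166.726 166.715] rot [-2.622 -0.026 -1.76 ] F [ -9.329 -18.645   6.001] w 23.319918521487068
rotvec tool [ 0.004 -0.029 -0.001] shift in current tool cm [0.107 0.246 0.294] in target tool cm [0.115 0.248 0.29 ]
```

Call:
{"name": "play_rows", "arguments": {
  "moves": [
    [[0,0,0,0,0,0,1],[0,0,0,0,0,0,0],[0,0,0,0,0,0,0],[0,0,0,0,0,0,0],[0,0,0,0,0,0,0],[0,0,0,0,0,0,0],[0,0,0,0,0,0,0],[0,0,-2,0,0,0,0],[0,0,-4,0,0,0,0],[0,0,-4,0,0,0,0],[0,0,0,0,0,0,0]]
  ]
}}

```text
time_s: 6.35
eef_pos: [578.7, 176.5, 254.0]
tcp_rot: [-2.626, -0.027, -1.763]
wrist_force: [0.5, 0.0, 0.3]
gripper_width: 85.0
```

```bash
python3 -c "
from h import *
print(w2bed(pose()[0]))
p,R,s=pose(); c=eyes.capture('wrist'); cv2.imwrite('pics/w2.png',c['color']); np.savez('w2.npz',p=p,Rt=R,**c)
z=c['range_z'].astype(float); v,u=np.mgrid[0:480,0:640]
P=np.stack([(u-c['cx'])/c['fx']*z,(v-c['cy'])/c['fy']*z,z],-1);T=c['tool_from_camera']; W=(P@T[:3,:3].T+T[:3,3])@R.T+p
b=(W-B['o'])@B['RB']; g=(b[...,2]>55)&(b[...,2]<61)&(abs(b[...,0])<30)&(v<300)
print(np.percentile(b[g],[1,50,99],axis=0))
c=eyes.capture('top'); cv2.imwrite('pics/top1.png',c['color'][160:330,200:440].repeat(3,0).repeat(3,1)); np.savez('top1.npz',**c)
"
```

```text
[  2.795 177.061 147.949]
[[-16.555 162.491  55.351]
 [  1.558 174.151  58.055]
 [ 17.852 185.917  59.628]]
```

View pics/w2.png

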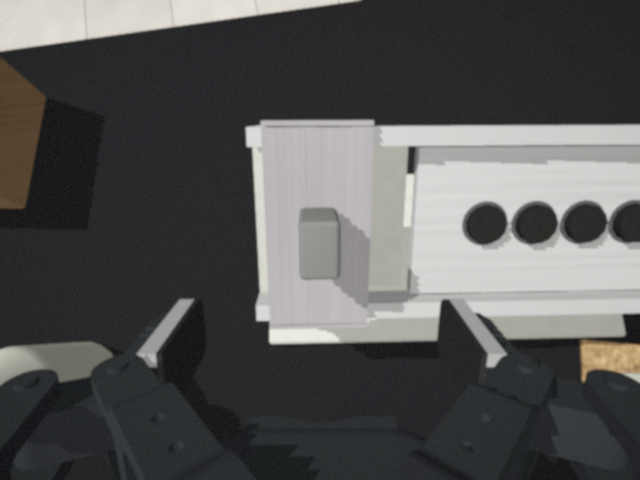

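The shield's grip is now at (320,243), next to the end bar, and all four stoppers are visible from about 487 to 635 at row 222. The shield is at its stop, which read about 19 N on contact. Next is the shoe.

```bash
python3 -c "
from h import *
goto(np.array([450,-138.5,190]),downR(np.radians(74.06-180)))"
```

```text
t 6.45 pos [577.628 175.567 248.484] rot [-2.633 -0.031 -1.764] F [ 0.167 -0.68  -0.217] w 85.28740345035536
rotvec tool [-0.51  -0.008  0.091] shift in current tool cm [33.076  9.023  2.831] in target tool cm [33.704  3.647  5.848]
```

Call:
{"name": "play_rows", "arguments": {
  "moves": [
    [[4,0,-0.4,0,0,0,0],[4,0,-0.4,0,0,0,0],[4,0.5,0,0,0,0,0],[4,0.5,0,-0.1,0,0.018,0],[3,0.8,0,-0.1,0,0.018,0],[3,0.8,0,-0.1,0,0.018,0],[3,0.8,0,-0.1,0,0.018,0],[3,0.8,0,-0.1,0,0.018,0],[0,0,0,0,0,0,0]]
  ]
}}

```text
time_s: 7.35
eef_pos: [467.6, -98.0, 232.4]
tcp_rot: [3.106, -0.011, -1.851]
wrist_force: [0.4, -0.1, -0.8]
gripper_width: 85.4
```

```bash
python3 -c "
from h import *
goto(np.array([450,-138.5,170]),downR(np.radians(74.06-180)))"
```

```text
t 7.35 pos [467.641 -98.006 232.378] rot [ 3.106 -0.011 -1.851] F [ 0.374 -0.064 -0.835] w 85.36790112949275
rotvec tool [ 0.036 -0.011 -0.003] shift in current tool cm [4.31  0.349 6.303] in target tool cm [4.378 0.584 6.238]
```

Call:
{"name": "play_rows", "arguments": {
  "moves": [
    [[2,0.2,2,0.02,-0.006,0,0],[2,0.2,2,0.014,-0.004,0,0],[0.3,0,2,0,0,0,0],[0,0,0,0,0,0,0],[0,0,0,0,0,0,0]]
  ]
}}

```text
time_s: 7.85
eef_pos: [449.2, -138.6, 164.8]
tcp_rot: [3.135, 0.002, -1.853]
wrist_force: [-0.7, -0.7, 0.9]
gripper_width: 85.4
```

```bash
cat >> h.py <<'E'
def wcap(name):
    p,R,s=pose(); c=eyes.capture('wrist'); cv2.imwrite(f'pics/{name}.png',c['color']); np.savez(f'{name}.npz',p=p,Rt=R,**c)
    z=c['range_z'].astype(float); v,u=np.mgrid[0:480,0:640]
    P=np.stack([(u-c['cx'])/c['fx']*z,(v-c['cy'])/c['fy']*z,z],-1);T=c['tool_from_camera']; W=(P@T[:3,:3].T+T[:3,3])@R.T+p
    W[z==0]=np.nan
    return c,W
E
python3 -c "
from h import *
c,W=wcap('w3')
v,u=np.mgrid[0:480,0:640]
Z=W[...,2]; m=(Z>70)&(Z<78)&(v<300); print(m.sum(),cv2.minAreaRect(W[m][:,:2].astype(np.float32)),np.median(W[m],0))
n,l,st,ce=cv2.connectedComponentsWithStats(m.astype(np.uint8)); print(st[:5])
k=1+st[1:,4].argmax(); m=l==k; r=cv2.minAreaRect(W[m][:,:2].astype(np.float32));print(r)
goto(np.array([450,-138.5,54]),downR(np.radians(74.06-180)))"
```

```text
4481 ((505.84747314453125, -143.3651123046875), (47.90690231323242, 152.4729766845703), 85.3154067993164) [ 452.245 -138.006   73.663]
[[     0      0    640    480 302719]
 [   226      0     18     91    271]
 [   282    216     77     58   4210]]
((449.96612548828125, -138.8504180908203), (43.747276306152344, 34.0517463684082), 74.83467864990234)
t 7.9 pos [ 449.031 -138.349  164.63 ] rot [ 3.134  0.002 -1.853] F [-0.277 -0.216 -0.284] w 85.35151509042221
rotvec tool [ 0.007  0.002 -0.004] shift in current tool cm [ 0.01  -0.179 11.062] in target tool cm [-0.012 -0.097 11.063]
```

View pics/w3.png

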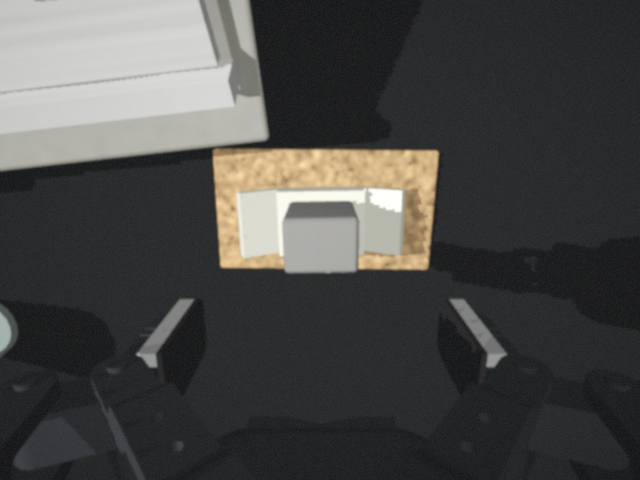

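The grip block is at (320,237), centred between the jaws and lined up with them.

Call:
{"name": "play_rows", "arguments": {
  "moves": [
    [[0,-0.1,2.5,0,0,0.006,0],[0,0,2.5,0,0,0,0],[0,0,2.5,0,0,0,0],[0,0,2,0,0,0,0],[0,0,0.8,0,0,0,0],[0,0,0,0,0,0,0],[0,0,0,0,0,0,0]]
  ]
}}

```text
time_s: 8.6
eef_pos: [457.7, -137.5, 67.5]
tcp_rot: [-3.132, 0.0, -1.853]
wrist_force: [0.6, -0.1, 0.9]
gripper_width: 85.6
```

```bash
python3 -c "
from h import *
goto(np.array([450,-138.8,54]),downR(np.radians(74.6-180)))"
```

```text
t 8.6 pos [ 457.666 -137.45    67.499] rot [-3.132  0.    -1.853] F [ 0.57  -0.113  0.864] w 85.57566447131107
rotvec tool [-0.009 -0.    -0.013] shift in current tool cm [0.343 0.711 1.343] in target tool cm [0.334 0.703 1.35 ]
```

Call:
{"name": "play_rows", "arguments": {
  "moves": [
    [[0.33,0.7,0.5,-0.005,0,-0.013,0],[0,0,0.7,0,0,0,0],[0,0,0,0,0,0,0],[0,0,0,0,0,0,0]]
  ]
}}

```text
time_s: 9.0
eef_pos: [451.8, -139.8, 58.2]
tcp_rot: [-3.131, -0.001, -1.838]
wrist_force: [-0.1, 0.8, -0.4]
gripper_width: 85.0
```

```bash
python3 -c "
from h import *
goto(np.array([450,-138.8,54]),downR(np.radians(74.6-180)))"
```

```text
t 9.0 pos [ 451.78  -139.799   58.16 ] rot [-3.131 -0.001 -1.838] F [-0.088  0.754 -0.375] w 84.9999236454399
rotvec tool [-0.01  -0.001  0.001] shift in current tool cm [-0.05   0.202  0.414] in target tool cm [-0.049  0.198  0.416]
```

Call:
{"name": "play_rows", "arguments": {
  "moves": [
    [[-0.05,0.2,0.4,-0.01,0,0,0],[0,0,0,0,0,0,0],[0,0,0,0,0,0,0.5],[0,0,0,0,0,0,0.6],[0,0,0,0,0,0,0.8],[0,0,0,0,0,0,1],[0,0,0,0,0,0,1],[0,0,0,0,0,0,1],[0,0,0,0,0,0,1]]
  ],
  "squeeze": 70
}}

```text
time_s: 9.9
eef_pos: [450.5, -139.0, 54.4]
tcp_rot: [-3.141, -0.001, -1.838]
wrist_force: [-0.0, -0.2, 0.0]
gripper_width: 43.4
```

```bash
python3 -c "
from h import *
goto(np.array([450,-138.8,54]),downR(np.radians(74.6-180)))"
```

```text
t 9.9 pos [ 450.506 -138.989   54.445] rot [-3.141 -0.001 -1.838] F [-0.036 -0.212  0.04 ] w 43.434105756196246
rotvec tool [-0.001 -0.001  0.001] shift in current tool cm [-0.005  0.054  0.044] in target tool cm [-0.005  0.054  0.045]
```

Call:
{"name": "play_rows", "arguments": {
  "moves": [
    [[0,0,-2,0,0,0,1],[0,0,-4,0,0,0,1],[0,0,-4,0,0,0,1],[0,0,-4,0,0,0,1],[0,0,-4,0,0,0,1],[0,0,0,0.102,0,-0.018,1],[0,0,0,0.102,0,-0.018,1],[0,0,0,0.102,0,-0.018,1],[0,0,0,0.102,0,-0.018,1],[0,0,0,0.102,0,-0.018,1],[0,0,0,0,0,0,1]]
  ]
}}

```text
time_s: 11.0
eef_pos: [444.5, -135.5, 230.3]
tcp_rot: [-2.637, -0.021, -1.748]
wrist_force: [-0.1, -0.4, -2.9]
gripper_width: 43.3
```

```bash
python3 -c "
from h import *
goto(bed2w([1,-65,110]),toolR())
print(w2bed(pose()[0]))"
```

```text
t 11.0 pos [ 444.522 -135.536  230.283] rot [-2.637 -0.021 -1.748] F [-0.052 -0.446 -2.927] w 43.2815483424946
rotvec tool [ 0.019 -0.018  0.006] shift in current tool cm [-8.895 -7.97   5.305] in target tool cm [-8.845 -7.812  5.615]
[ -77.118 -153.45   166.147]
```

Call:
{"name": "play_rows", "arguments": {
  "moves": [
    [[-3,-2.6,1,0.01,-0.009,0.003,1],[-3,-2.6,1,0.009,-0.009,0.003,1],[-2.5,-2.4,1,0,0,0,1],[0,0,1,0,0,0,1],[0,0,1,0,0,0,1],[0,0,0,0,0,0,1]]
  ]
}}

```text
time_s: 11.6
eef_pos: [551.0, -66.6, 217.8]
tcp_rot: [-2.635, -0.003, -1.751]
wrist_force: [-0.9, -0.0, -3.0]
gripper_width: 43.3
```

```bash
cat >> h.py <<'E'
def st(x,y,z):
    goto(bed2w([x,y,z]),toolR()); s=readout.sense()
    print("bed",w2bed(s["eef_pos"]),"Fbed",s["wrist_force"]@B["RB"],"Mbed",s["moment"]@B["RB"])
E
python3 -c "
from h import *
st(1,-65,65)
wcap('w4')"
```

```text
t 11.6 pos [550.994 -66.556 217.802] rot [-2.635 -0.003 -1.751] F [-0.861 -0.014 -3.034] w 43.278888262797224
rotvec tool [ 0.017 -0.004 -0.005] shift in current tool cm [-0.232 -0.45   4.388] in target tool cm [-0.212 -0.378  4.395]
bed [ -2.78  -67.117 108.955] Fbed [-2.25  -0.157 -2.204] Mbed [-0.005  0.507 -0.033]
```

View pics/w4.png

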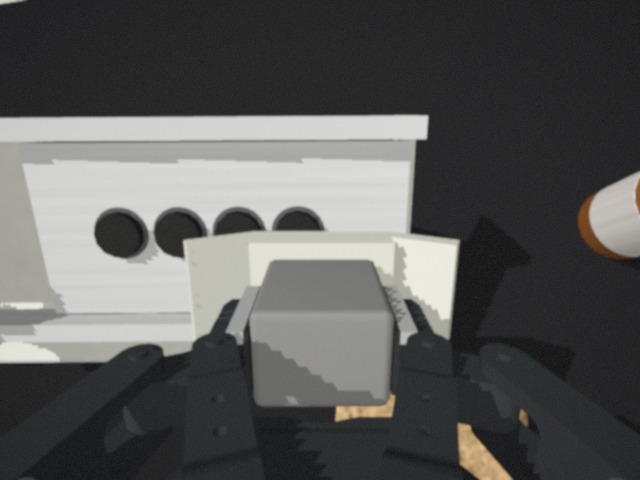

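The wrist view shows the shoe held squarely, with its sole edge at row 235, below the stoppers at (120–298, 230). I'll line up and lower it.

Call:
{"name": "play_rows", "arguments": {
  "moves": [
    [[0.8,-0.4,1,0.017,-0.004,-0.005,1],[0,0,1,0,0,0,1],[0,0,1,0,0,0,1],[0,0,0.8,0,0,0,1],[0,0,0,0,0,0,1]]
  ]
}}

```text
time_s: 12.15
eef_pos: [570.5, -81.2, 185.1]
tcp_rot: [-2.619, -0.001, -1.75]
wrist_force: [0.3, 0.7, -2.7]
gripper_width: 43.1
```

```bash
python3 -c "
from h import *
st(1,-75,60)"
```

```text
t 12.15 pos [570.478 -81.165 185.053] rot [-2.619 -0.001 -1.75 ] F [ 0.318  0.713 -2.671] w 43.08545554682225
rotvec tool [ 0.001 -0.003 -0.005] shift in current tool cm [-0.313 -0.136  0.971] in target tool cm [-0.309 -0.137  0.972]
bed [ -0.366 -78.095  69.722] Fbed [-1.171  0.761 -2.407] Mbed [-0.028  0.476  0.059]
```

Call:
{"name": "play_rows", "arguments": {
  "moves": [
    [[-0.2,-0.1,0.9,0,-0.003,-0.005,1],[0,0,0.3,0,0,0,1],[0,0,0.2,0,0,0,1]]
  ]
}}

```text
time_s: 12.45
eef_pos: [579.4, -80.5, 173.3]
tcp_rot: [-2.619, -0.002, -1.743]
wrist_force: [-2.6, -0.2, 0.3]
gripper_width: 43.1
```

```bash
python3 -c "
from h import *
st(1,-75,49)"
```

```text
t 12.45 pos [579.41  -80.469 173.269] rot [-2.619 -0.002 -1.743] F [-2.622 -0.23   0.313] w 43.127600525777424
rotvec tool [0.001 0.    0.001] shift in current tool cm [-0.085  0.025  0.618] in target tool cm [-0.085  0.026  0.618]
bed [  1.257 -75.85   55.181] Fbed [-2.046 -0.68   1.541] Mbed [-0.268  0.539  0.023]
```

Call:
{"name": "play_rows", "arguments": {
  "moves": [
    [[0,0,0.25,0,0,0,1],[0,0,0.25,0,0,0,1],[0,0,0.2,0,0,0,1]]
  ]
}}

```text
time_s: 12.75
eef_pos: [583.0, -81.1, 167.4]
tcp_rot: [-2.619, -0.002, -1.743]
wrist_force: [-5.0, 0.2, 1.7]
gripper_width: 43.1
```

```bash
python3 -c "
from h import *
st(1,-75,45)"
```

```text
t 12.75 pos [582.972 -81.059 167.41 ] rot [-2.619 -0.002 -1.743] F [-5.011  0.2    1.662] w 43.059047470363225
rotvec tool [ 0.001 -0.     0.002] shift in current tool cm [-0.081  0.045  0.33 ] in target tool cm [-0.081  0.045  0.33 ]
bed [  1.453 -75.808  48.302] Fbed [-3.473 -0.67   3.924] Mbed [-0.045  0.95   0.119]
```

Call:
{"name": "play_rows", "arguments": {
  "moves": [
    [[0,0,0.25,0,0,0,1],[0,0,0.2,0,0,0,1],[0,0,0,0,0,0,1]]
  ]
}}

```text
time_s: 13.05
eef_pos: [584.9, -81.4, 164.3]
tcp_rot: [-2.621, -0.003, -1.742]
wrist_force: [-7.6, -0.1, 4.2]
gripper_width: 43.7
```

```bash
python3 -c "
from h import *
st(1,-75,44)"
```

```text
t 13.05 pos [584.91  -81.382 164.319] rot [-2.621 -0.003 -1.742] F [-7.573 -0.116  4.23 ] w 43.73257508416833
rotvec tool [ 0.003 -0.     0.003] shift in current tool cm [-0.079  0.06   0.064] in target tool cm [-0.079  0.061  0.064]
bed [  1.608 -75.787  44.643] Fbed [-4.328 -1.427  7.381] Mbed [-0.017  1.162  0.052]
```

Call:
{"name": "play_rows", "arguments": {
  "moves": [
    [[-0.7,0,0,0,0,0,1],[-0.7,0,0,0,0,0,1],[-0.7,0,0,0,0,0,1]]
  ]
}}

```text
time_s: 13.35
eef_pos: [590.5, -64.8, 168.8]
tcp_rot: [-2.613, -0.012, -1.744]
wrist_force: [-3.5, -1.0, 2.5]
gripper_width: 43.5
```

```bash
python3 -c "
from h import *
st(1,-40,44)"
```

```text
t 13.35 pos [590.457 -64.802 168.831] rot [-2.613 -0.012 -1.744] F [-3.456 -0.958  2.52 ] w 43.46241637653286
rotvec tool [-0.004 -0.009  0.005] shift in current tool cm [-1.856  0.505  0.308] in target tool cm [-1.851  0.513  0.327]
bed [  6.133 -58.505  47.27 ] Fbed [-1.546 -1.544  3.8  ] Mbed [-0.282  0.604 -0.017]
```

Call:
{"name": "play_rows", "arguments": {
  "moves": [
    [[-0.4,0.3,0.3,-0.002,-0.005,0.002,1],[-0.6,0.25,0.15,-0.002,-0.004,0.002,1]]
  ]
}}

```text
time_s: 13.55
eef_pos: [592.5, -55.8, 166.7]
tcp_rot: [-2.608, -0.004, -1.744]
wrist_force: [-5.5, -3.0, 3.7]
gripper_width: 43.0
```

```bash
python3 -c "
from h import *
st(1,-40,44)"
```

```text
t 13.55 pos [592.506 -55.804 166.691] rot [-2.608 -0.004 -1.744] F [-5.473 -3.045  3.653] w 43.04983876436227
rotvec tool [-0.01  -0.002  0.002] shift in current tool cm [-0.93   0.447  0.114] in target tool cm [-0.929  0.447  0.12 ]
bed [  5.474 -49.285  45.197] Fbed [-2.39  -3.949  5.591] Mbed [-0.46   0.613  0.02 ]
```

Call:
{"name": "play_rows", "arguments": {
  "moves": [
    [[-0.6,0.4,0.2,-0.007,-0.002,0,1],[-0.6,0.3,0.15,-0.004,0,0,1],[-0.6,0.2,0.1,0,0,0,1]]
  ]
}}

```text
time_s: 13.85
eef_pos: [593.9, -39.2, 164.5]
tcp_rot: [-2.607, -0.006, -1.744]
wrist_force: [-5.7, -5.8, 5.4]
gripper_width: 43.2
```

```bash
python3 -c "
from h import *
st(1,-10,44)"
```

```text
t 13.85 pos [593.885 -39.159 164.479] rot [-2.607 -0.006 -1.744] F [-5.696 -5.801  5.394] w 43.1861837941548
rotvec tool [-0.011 -0.003  0.003] shift in current tool cm [-2.265  0.201 -0.004] in target tool cm [-2.265  0.207  0.006]
bed [  3.07  -32.649  44.06 ] Fbed [-1.3   -6.705  6.968] Mbed [-1.125  0.604  0.03 ]
```

Call:
{"name": "play_rows", "arguments": {
  "moves": [
    [[-0.7,0.25,0.1,-0.01,-0.002,0,1],[-0.7,0.2,0.1,-0.004,-0.002,0,1],[-0.7,0.15,0.1,-0.003,0,0,1]]
  ]
}}

```text
time_s: 14.15
eef_pos: [597.0, -20.7, 164.6]
tcp_rot: [-2.613, -0.008, -1.743]
wrist_force: [-5.6, -3.5, 5.5]
gripper_width: 43.4
```

```bash
python3 -c "
from h import *
st(1,10,44)"
```

```text
t 14.15 pos [597.046 -20.685 164.591] rot [-2.613 -0.008 -1.743] F [-5.62  -3.509  5.455] w 43.3903367517861
rotvec tool [-0.004 -0.005  0.004] shift in current tool cm [-2.392  0.198  0.009] in target tool cm [-2.391  0.208  0.022]
bed [  3.077 -13.907  44.219] Fbed [-1.544 -4.435  7.184] Mbed [-0.684  0.644  0.043]
```

Steady at N≈9.4 with about 5 mm of sink, so I'll continue.

Call:
{"name": "play_rows", "arguments": {
  "moves": [
    [[-0.7,0.25,0.1,-0.004,-0.004,0,1],[-0.7,0.2,0.1,-0.003,-0.002,0,1],[-0.7,0.2,0.1,-0.003,-0.001,0,1],[-0.7,0.2,0.1,-0.003,-0.001,0,1]]
  ]
}}

```text
time_s: 14.55
eef_pos: [600.7, 5.0, 164.2]
tcp_rot: [-2.613, -0.007, -1.74]
wrist_force: [-5.3, -10.1, 4.9]
gripper_width: 43.1
```

```bash
python3 -c "
from h import *
st(1,40,44)"
```

```text
t 14.55 pos [600.714   5.042 164.186] rot [-2.613 -0.007 -1.74 ] F [ -5.319 -10.117   4.878] w 43.14488400052496
rotvec tool [-0.004 -0.002  0.006] shift in current tool cm [-2.794  0.102  0.024] in target tool cm [-2.793  0.118  0.032]
bed [ 2.18  12.068 44.316] Fbed [ -0.594 -10.89    5.957] Mbed [-1.143  0.504  0.043]
```

Call:
{"name": "play_rows", "arguments": {
  "moves": [
    [[-0.6,0.2,0.15,-0.004,-0.002,0.003,1],[-0.6,0.15,0.1,-0.003,-0.001,0.002,1],[-0.6,0.15,0.1,-0.003,-0.001,0,1]]
  ]
}}

```text
time_s: 14.85
eef_pos: [604.1, 21.9, 163.9]
tcp_rot: [-2.615, -0.003, -1.744]
wrist_force: [-6.2, -3.8, 6.2]
gripper_width: 43.4
```

```bash
python3 -c "
from h import *
st(1,50,44)"
```

```text
t 14.85 pos [604.147  21.854 163.867] rot [-2.615 -0.003 -1.744] F [-6.209 -3.833  6.159] w 43.445535100438995
rotvec tool [-0.003 -0.001  0.001] shift in current tool cm [-2.078  0.142 -0.02 ] in target tool cm [-2.078  0.145 -0.018]
bed [ 2.45  29.22  43.822] Fbed [-1.647 -4.856  8.055] Mbed [-0.72   0.543 -0.003]
```

Call:
{"name": "play_rows", "arguments": {
  "moves": [
    [[-0.7,0.25,0.1,-0.004,-0.002,0,1],[-0.7,0.2,0.1,-0.003,-0.001,0,1],[-0.7,0.2,0.1,-0.003,-0.001,0,1],[-0.7,0.2,0.1,-0.003,-0.001,0,1]]
  ]
}}

```text
time_s: 15.25
eef_pos: [607.7, 48.8, 163.4]
tcp_rot: [-2.616, -0.002, -1.742]
wrist_force: [-5.3, -3.4, 5.9]
gripper_width: 43.1
```

```bash
python3 -c "
from h import *
st(1,70,44)"
```

```text
t 15.25 pos [607.719  48.814 163.406] rot [-2.616 -0.002 -1.742] F [-5.267 -3.438  5.894] w 43.10573004144577
rotvec tool [-0.002  0.001  0.002] shift in current tool cm [-1.361  0.023  0.004] in target tool cm [-1.361  0.026  0.003]
bed [ 1.261 56.393 44.026] Fbed [-1.035 -4.304  7.396] Mbed [-1.02   0.463  0.011]
```

Call:
{"name": "play_rows", "arguments": {
  "moves": [
    [[-0.6,0.15,0.1,-0.003,0,0,1],[-0.6,0.15,0.1,-0.003,0,0,1],[0,0,0,0,0,0,1]]
  ]
}}

```text
time_s: 15.55
eef_pos: [609.8, 60.7, 163.9]
tcp_rot: [-2.617, -0.003, -1.742]
wrist_force: [-6.8, 0.8, 3.4]
gripper_width: 43.5
```

```bash
python3 -c "
from h import *
st(1,70,44)"
```

```text
t 15.55 pos [609.839  60.675 163.922] rot [-2.617 -0.003 -1.742] F [-6.784  0.82   3.449] w 43.48841118448327
rotvec tool [-0.001 -0.     0.003] shift in current tool cm [-0.156  0.056  0.047] in target tool cm [-0.156  0.056  0.047]
bed [ 1.564 68.441 44.468] Fbed [-4.184 -0.368  6.399] Mbed [-0.019  1.216 -0.085]
```

Stroke complete, so I'll lift off along the normal and look before setting the shoe down.

Call:
{"name": "play_rows", "arguments": {
  "moves": [
    [[0,0,-2,0,0,0,1],[0,0,-4,0,0,0,1],[0,0,-4,0,0,0,1],[0,0,0,0,0,0,1]]
  ]
}}

```text
time_s: 15.95
eef_pos: [558.3, 71.2, 249.1]
tcp_rot: [-2.624, 0.001, -1.741]
wrist_force: [0.3, 0.3, -2.3]
gripper_width: 43.5
```

```bash
python3 -c "
from h import *
st(-40,-150,150)"
```

```text
t 15.95 pos [558.269  71.241 249.058] rot [-2.624  0.001 -1.741] F [ 0.273  0.342 -2.291] w 43.46984887899476
rotvec tool [0.006 0.004 0.001] shift in current tool cm [21.974  3.893 -0.605] in target tool cm [21.982  3.858 -0.549]
bed [ -1.422  69.821 144.51 ] Fbed [-0.964  0.388 -2.089] Mbed [0.008 0.348 0.012]
```

Call:
{"name": "play_rows", "arguments": {
  "moves": [
    [[4,1,0,0,0,0,1],[4,1,0,0,0,0,1],[4,1,0,0,0,0,1],[4,1,0,0,0,0,1],[4,1,0,0,0,0,1],[0,0,0,0,0,0,1]]
  ]
}}

```text
time_s: 16.55
eef_pos: [479.1, -121.7, 215.2]
tcp_rot: [-2.627, 0.006, -1.736]
wrist_force: [0.3, 0.4, -2.6]
gripper_width: 43.3
```

```bash
python3 -c "
from h import *
st(-40,-150,150)
c,W=wcap('w5'); t=eyes.capture('top'); cv2.imwrite('pics/top2.png',cv2.resize(t['color'][150:330,200:440],None,fx=3,fy=3)); np.savez('top2.npz',**t)
b=(W-B['o'])@B['RB']
b2=(cloud(t)-B['o'])@B['RB']
for y in(-54,-18,18,54):
  o=[]
  for q in(b,b2):
    m=np.hypot(q[...,0]-1.5,q[...,1]-y-1.5)<9; d=(abs(q[...,0]-1.5)>22)&(abs(q[...,0]-1.5)<45)&(abs(q[...,1]-y)<12)&(abs(q[...,2])<15)
    o+= [m.sum(),np.nanmedian(q[m][:,2]),np.nanmedian(q[d][:,2])]
  print(y,o)
"
```

```text
t 16.55 pos [ 479.149 -121.676  215.153] rot [-2.627  0.006 -1.736] F [ 0.277  0.446 -2.573] w 43.322470145405624
rotvec tool [0.009 0.011 0.004] shift in current tool cm [ 1.613 -1.702 -1.312] in target tool cm [ 1.62  -1.72  -1.279]
bed [ -57.204 -133.8    137.208] Fbed [-1.117  0.491 -2.325] Mbed [ 0.058  0.457 -0.012]
-54 [np.int64(628), np.float64(0.715020550266795), np.float64(-0.3039861033429361), np.int64(44), np.float64(1.9523703316330987), np.float64(0.49169545732980036)]
-18 [np.int64(629), np.float64(0.6837233404095577), np.float64(-0.2847503507273933), np.int64(47), np.float64(1.8030100250062657), np.float64(0.13726823924352144)]
18 [np.int64(631), np.float64(0.7477980923712791), np.float64(-0.3102065274406859), np.int64(45), np.float64(0.3544479910929504), np.float64(-0.05483504865868138)]
54 [np.int64(624), np.float64(0.7593290154885168), np.float64(-0.2931868961843355), np.int64(45), np.float64(0.047297837807796186), np.float64(-0.11199538876693292)]
```

View pics/w5.png

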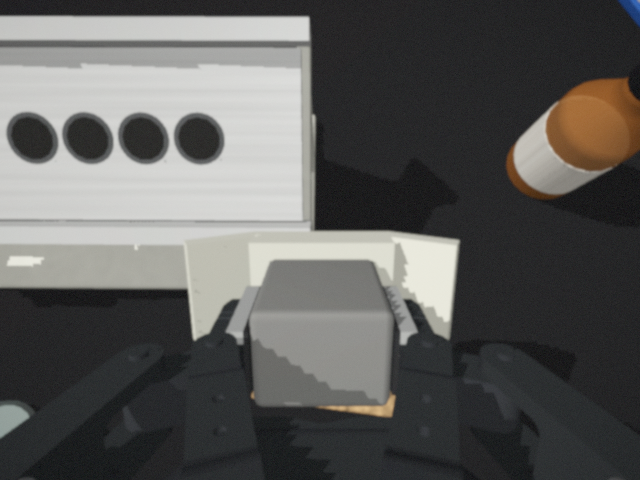

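View pics/top2.png

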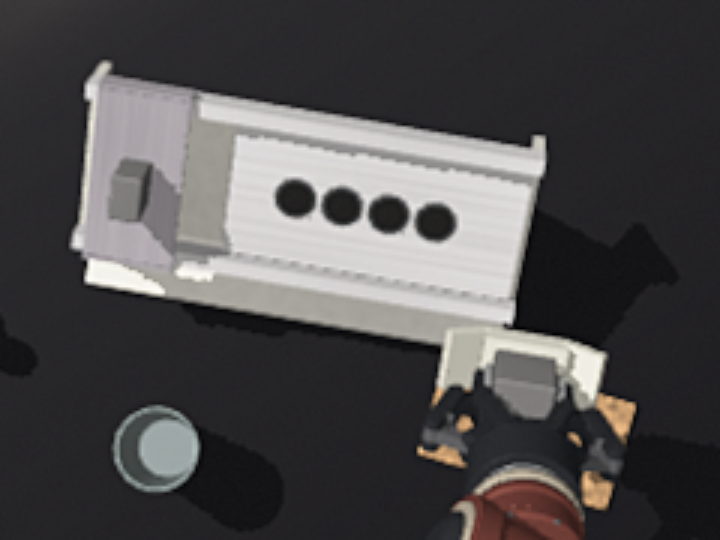

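All four stopper tops are 1.0 mm above the deck, so they're fully home, and the shield is parked at its end (130,190). Now for the placing.

```bash
python3 -c "
from h import *
goto(np.array([452,-141,140]),downR(np.radians(73.4-180)))"
```

```text
t 16.65 pos [ 480.429 -118.419  215.869] rot [-2.627  0.007 -1.731] F [ 0.225 -0.474 -2.162] w 43.1483425498812
rotvec tool [-0.514  0.04   0.125] shift in current tool cm [2.737 5.857 5.381] in target tool cm [2.976 2.079 7.587]
```

Call:
{"name": "play_rows", "arguments": {
  "moves": [
    [[0.6,0.8,0,-0.103,0.008,0.025,1],[0.6,0.6,0,-0.103,0.008,0.025,1],[0.6,0.5,0,-0.103,0.008,0.025,1],[0.6,0.4,0,-0.103,0.008,0.025,1],[0.5,0.3,0,-0.103,0.008,0.025,1],[0,0,0,0,0,0,1],[0,0,0,0,0,0,1]]
  ]
}}

```text
time_s: 17.35
eef_pos: [454.9, -133.2, 201.9]
tcp_rot: [3.123, 0.002, -1.85]
wrist_force: [-0.2, -0.9, -3.0]
gripper_width: 42.8
```

```bash
python3 -c "
from h import *
goto(np.array([452,-141,65]),downR(np.radians(73.4-180)))"
```

```text
t 17.35 pos [ 454.881 -133.154  201.907] rot [ 3.123  0.002 -1.85 ] F [-0.151 -0.886 -2.988] w 42.78579276786187
rotvec tool [0.019 0.002 0.01 ] shift in current tool cm [ 0.86  -0.198 13.688] in target tool cm [ 0.834  0.052 13.691]
```

Call:
{"name": "play_rows", "arguments": {
  "moves": [
    [[0.4,0,2,0.01,0.001,0.005,1],[0.4,0.1,2,0.009,0.001,0.005,1],[0,0.1,2,0,0,0,1],[0,0.1,2,0,0,0,1],[0,0.1,2,0,0,0,1],[0,0.1,1.5,0,0,0,1],[0,0,0,0,0,0,1],[0,0,0,0,0,0,1]]
  ]
}}

```text
time_s: 18.15
eef_pos: [450.0, -132.3, 83.9]
tcp_rot: [-3.119, 0.002, -1.848]
wrist_force: [-0.0, -0.9, -1.4]
gripper_width: 43.3
```

```bash
python3 -c "
from h import *
goto(np.array([452,-141,57]),downR(np.radians(73.4-180)))"
```

```text
t 18.15 pos [ 450.046 -132.329   83.918] rot [-3.119  0.002 -1.848] F [-0.023 -0.885 -1.407] w 43.252917361801934
rotvec tool [-0.023  0.002  0.013] shift in current tool cm [ 0.786 -0.363  2.699] in target tool cm [ 0.775 -0.435  2.692]
```

Call:
{"name": "play_rows", "arguments": {
  "moves": [
    [[0.5,-0.3,0.8,-0.014,0.002,0.012,1],[0.2,-0.1,0.6,-0.008,0,0,1],[0,0,0,0,0,0,1],[0,0,0,0,0,0,1]]
  ]
}}

```text
time_s: 18.55
eef_pos: [454.7, -141.4, 72.0]
tcp_rot: [-3.135, -0.001, -1.86]
wrist_force: [-0.6, -0.3, -1.9]
gripper_width: 43.0
```

```bash
python3 -c "
from h import *
goto(np.array([452,-141,55]),downR(np.radians(73.4-180)))"
```

```text
t 18.55 pos [ 454.69  -141.422   72.038] rot [-3.135 -0.001 -1.86 ] F [-0.639 -0.291 -1.939] w 42.99755990178952
rotvec tool [-0.006 -0.001  0.   ] shift in current tool cm [0.035 0.281 1.702] in target tool cm [0.036 0.27  1.704]
```

Call:
{"name": "play_rows", "arguments": {
  "moves": [
    [[0,0.2,0.6,-0.005,0,0,1],[0,0.05,0.5,0,0,0,1],[0,0,0.2,0,0,0,1],[0,0,0,0,0,0,1]]
  ]
}}

```text
time_s: 18.95
eef_pos: [452.6, -141.0, 58.4]
tcp_rot: [-3.14, -0.001, -1.86]
wrist_force: [-0.1, -0.4, -3.4]
gripper_width: 43.7
```

```bash
python3 -c "
from h import *
goto(np.array([452,-141,54]),downR(np.radians(73.4-180)))"
```

```text
t 18.95 pos [ 452.556 -140.973   58.439] rot [-3.14  -0.001 -1.86 ] F [-0.111 -0.38  -3.373] w 43.68019845370954
rotvec tool [-0.002 -0.001  0.   ] shift in current tool cm [0.018 0.053 0.444] in target tool cm [0.018 0.053 0.444]
```

Call:
{"name": "play_rows", "arguments": {
  "moves": [
    [[0,0.03,0.2,0,0,0,1],[0,0,0.15,0,0,0,1],[0,0,0.1,0,0,0,1],[0,0,0,0,0,0,1]]
  ]
}}

```text
time_s: 19.35
eef_pos: [452.7, -141.0, 54.7]
tcp_rot: [-3.139, -0.001, -1.86]
wrist_force: [0.7, -0.5, -3.2]
gripper_width: 43.2
```

```bash
python3 -c "
from h import *
goto(np.array([452,-141,54]),downR(np.radians(73.4-180)))"
```

```text
t 19.35 pos [ 452.693 -141.038   54.673] rot [-3.139 -0.001 -1.86 ] F [ 0.711 -0.45  -3.158] w 43.18589681430358
rotvec tool [-0.002 -0.001  0.   ] shift in current tool cm [0.016 0.068 0.067] in target tool cm [0.016 0.067 0.067]
```

Call:
{"name": "play_rows", "arguments": {
  "moves": [
    [[0,0,0.1,0,0,0,1],[0,0,0,0,0,0,1]]
  ]
}}

```text
time_s: 19.55
eef_pos: [453.2, -141.2, 54.6]
tcp_rot: [-3.138, -0.001, -1.86]
wrist_force: [0.5, -0.9, -2.4]
gripper_width: 43.0
```

```bash
python3 -c "
from h import *
goto(np.array([452,-141,54]),downR(np.radians(73.4-180)))"
```

```text
t 19.55 pos [ 453.217 -141.234   54.574] rot [-3.138 -0.001 -1.86 ] F [ 0.531 -0.886 -2.375] w 43.048717165933255
rotvec tool [-0.003 -0.001  0.   ] shift in current tool cm [0.012 0.123 0.057] in target tool cm [0.012 0.123 0.057]
```

Call:
{"name": "play_rows", "arguments": {
  "moves": [
    [[0,0,0.15,0,0,0,1],[0,0,0.1,0,0,0,1]]
  ]
}}

```text
time_s: 19.75
eef_pos: [453.5, -141.4, 54.5]
tcp_rot: [-3.14, -0.001, -1.86]
wrist_force: [-5.1, 2.3, 6.9]
gripper_width: 43.4
```

```bash
python3 -c "
from h import *
goto(np.array([452,-141,54]),downR(np.radians(73.4-180)))"
```

```text
t 19.75 pos [ 453.512 -141.357   54.468] rot [-3.14  -0.001 -1.86 ] F [-5.069  2.271  6.937] w 43.38851614552504
rotvec tool [-0.001 -0.001  0.001] shift in current tool cm [0.009 0.155 0.047] in target tool cm [0.009 0.155 0.047]
```

On the pad, so I'll release and back straight up.

Call:
{"name": "play_rows", "arguments": {
  "moves": [
    [[0,0,0,0,0,0,1],[0,0,0,0,0,0,0.3],[0,0,0,0,0,0,0],[0,0,0,0,0,0,0],[0,0,0,0,0,0,0],[0,0,0,0,0,0,0],[0,0,-1.5,0,0,0,0],[0,0,-3,0,0,0,0],[0,0,-4,0,0,0,0],[0,0,-4,0,0,0,0],[0,0,-3,0,0,0,0],[0,0,0,0,0,0,0],[0,0,0,0,0,0,0]]
  ]
}}

```text
time_s: 21.05
eef_pos: [452.6, -140.9, 213.6]
tcp_rot: [-3.14, -0.001, -1.86]
wrist_force: [0.6, -0.1, -0.7]
gripper_width: 85.2
```

```bash
python3 -c "
from h import *
goto(np.array([452,-141,54]),downR(np.radians(73.4-180)))
c,W=wcap('w6'); v,u=np.mgrid[0:480,0:640]
Z=W[...,2]; m=(Z>69)&(Z<79)&(v<300)
n,l,s_,ce=cv2.connectedComponentsWithStats(m.astype(np.uint8)); k=1+s_[1:,4].argmax(); m=l==k; print('shoe',cv2.minAreaRect(W[m][:,:2].astype(np.float32)),np.percentile(Z[m],[2,50,98]))
b=c['color'].astype(int); pm=(b[...,2]-b[...,0]>30)&(b[...,2]>70)&(v<310)
print('pad',pm.sum(),cv2.minAreaRect(W[pm&(abs(Z-6)<4)][:,:2].astype(np.float32)))
c=eyes.capture('scene'); cv2.imwrite('pics/scene2.png',c['color'])
c=eyes.capture('top'); cv2.imwrite('pics/top3.png',c['color']); W=cloud(c)
for n,a,b_,cc,d,zl in(('beaker',235,270,283,318,40),('wash',130,175,222,260,60),('brown',445,487,215,252,60)):
    s=W[cc:d,a:b_].reshape(-1,3); s=s[s[:,2]>zl]; print(n,s.min(0),s.max(0))
"
```

```text
t 21.05 pos [ 452.592 -140.856  213.633] rot [-3.14  -0.001 -1.86 ] F [ 0.566 -0.111 -0.705] w 85.19622245341937
rotvec tool [-0.001 -0.001  0.   ] shift in current tool cm [ 0.017  0.072 15.963] in target tool cm [ 0.031  0.053 15.963]
shoe ((453.4809265136719, -142.37725830078125), (43.944705963134766, 33.1356315612793), 73.50183868408203) [71.112 73.703 75.136]
pad 11089 ((452.1175842285156, -142.7188262939453), (160.44894409179688, 91.19732666015625), 73.35929107666016)
beaker [407.625 118.8    40.341] [470.32 182.86  92.08]
wash [545.498 361.679  61.209] [608.019 427.394 168.356]
brown [ 559.834 -382.596   60.003] [ 626.391 -319.091  155.587]
```

View pics/w6.png

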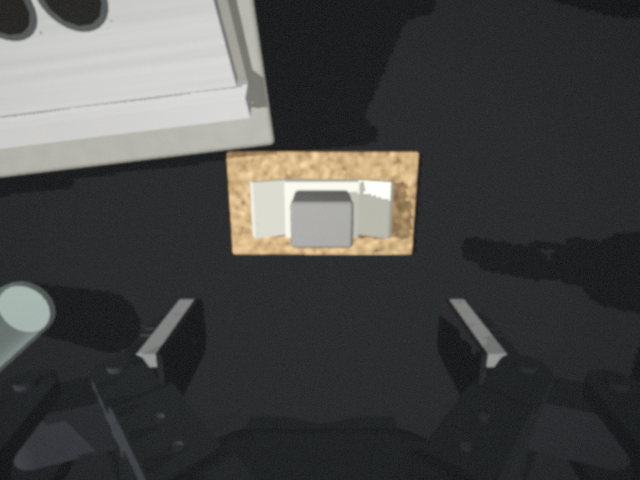

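View pics/top3.png

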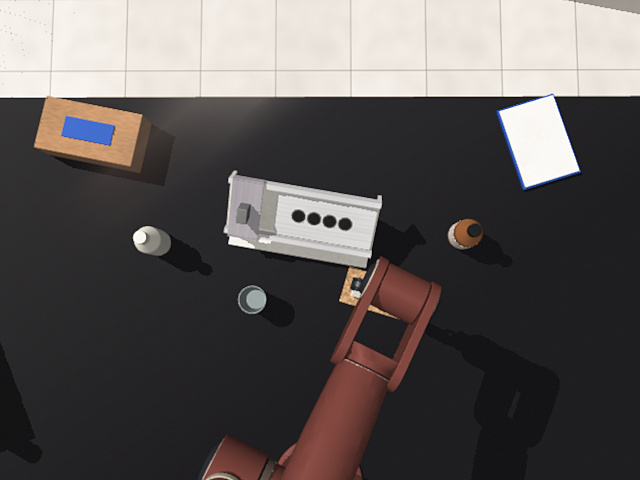

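The shoe stands centred on the pad at (320,215) in the wrist view. The top view shows the shield parked at (245,212), with the beaker at (252,299) and the bottles where they started. I'll hand it in.

```bash
python3 -c "
from h import *
print(order.finish_job())"
```

```text
the job is handed in; nothing more can be done
None
```

The job is done and handed in at about 21 s of the 64 s allowed; the hand-in gives no verdict.

- **Shield:** I slid it by its grip about 133 mm to the end stop, where contact read about 19 N. The camera puts it within about 1 mm of the stop position.
- **Sweep:** I held the shoe by its grip and swept it from bed y = -76 to +68 mm in one stroke. Readings taken between moves showed about 6 to 10 N of normal force and roughly 2 to 6 mm of sink, against the 16 mm limit. The shoe drifted up to 5 mm up the slope part-way, and I corrected it during the stroke.
- **Stoppers:** After the sweep, the wrist camera measured all four tops 1.0 mm above the deck, which is fully home. The top camera was noisier, reading 0.2 to 1.7 mm, and did not contradict this. The deck was back at its unpressed height.
- **Shoe:** It stands upright about 1.5 mm from the pad's centre and within 0.2° of its long axis. The gripper is open and well clear above it.
- **Bystanders:** The beaker and brown bottle are within 1 mm of where they started. The wash bottle's outline differed by up to 2.6 mm, which I take as depth noise.

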